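# Index the rotary fixture and lock it

### The arm

A 6-joint arm with a two-finger parallel gripper is mounted at the origin on a cart in front of the work surface, level with it; the furniture and walls round the work are solid. World frame = base frame: x ahead of the robot, y to its left, z up, the work surface at z = 0. Lengths are in m, angles in rad, forces in N, time in s.
With the tool pointing down it reaches from about 0.375 to 0.9 m from the base axis. Payload 3.1 kg.
Tool frame: the origin (TCP) lies at the very end of the fingers, on their centre line; the grasp point (between the pads) lies 19 mm behind it; z points along the fingers, y is the line along which they close (so a half turn about z gives the same grasp; the last joint's range is limited). The gripper opens to 85 mm and grips with 20 to 120 N. Pads are 22 mm wide; open, the fingers measure 114 mm over their backs; the gripper's body (76 mm by 85 mm) begins 54 mm behind the grasp point. The pads swing forward as they close: fully open they stand 13 mm farther back than shut.
Start: joints at [-1.355, 0.527, 1.433, -0, 1.181, -0.178], TCP at [0.24, -0.577, 0.231] pointing down, gripper open.
Joint ranges: [-3.08, 3.08], [-0.75, 2.2], [0.22, 2.44], [-1.43, 4.57], [0, 2.65], [-2.85, 2.85]. Speed limits (rad/s): [2.79, 2.79, 3.14, 3.14, 3.14, 3.14].

### API

Orientations are given as a unit quaternion [x, y, z, w].
In Python, from station import sense, snapshot, camera_params, sign_off gives the robot as it stands.
- The arm moves only by the shell command python3 -m handwheel 'ROWS' [OPENING] [FORCE]. ROWS is JSON, a list that holds one entry, the list of rows, each a list of 4 numbers: the shift along the tool's x, y, z in units of 25 mm (1.0 is 25 mm), then the turn about the tool's z in units of 6 degrees (1.0 is 6 degrees). A call has 1 to 20 rows; each row shifts and turns the commanded pose from where the row before left it, along the tool's axes as they then stand; what a row does not reach is not made up. A row lasts 1/8 s, in which the tool goes at most 62.5 mm and 10.7 degrees, less where a joint would pass 70% of its speed; a pose out of reach is approached as far as the arm can. A call is refused whole if a number of a shift passes 1 or a number of a turn 1, either way. A call with a gripper value outside its range is refused whole. OPENING is the finger opening in mm, from 0 to 85.4, set as the call begins (- or left out, the last holds). The fingers move at their own pace and stop on an object; FORCE is the grip in N (left out, the last holds). Time passes only in rows, so rows that do not move let the fingers close. It gives the time, the measured TCP pose, the force, the opening and the grip force at its end, in the units of the state.
- sense(): the state, without advancing time (a new reading comes with each control period).
- snapshot(name): name is "scene" or "top"; returns (picture, depth): 384x512x3 uint8, red, green, blue; 384x512 float32, m along the optical axis (not along the pixel's ray), 0 where there is no reading.
- camera_params(name): a dict with "mtx" (3x3 intrinsics, pixels), "extrinsics" (4x4, takes a point from camera to world coordinates). Camera axes: x right, y up, looking along -z (the intrinsics and any distortion apply to the point x, -y, -z); pixel columns grow to the right and rows downward; lengths in m; the calibration is good to about 2 mm. A picture is of the moment at which its call begins. camera_params takes no time and is no camera call.
- sign_off(): hands the job in; it is judged then, once.
The state is a dict: "t": time; "q": joint angles; "qd": joint speeds; "tau": joint torques, N m; "tcp_pos": TCP position; "tool_rot": TCP orientation; "force": force on the tool from outside, world axes, zero at the start; "ft_torque": the same for the moment, N m; "finger_gap": opening from 0.0 (shut) to 1.0 (fully open); "gripper_force": force on a finger pad.
Only numpy, scipy, OpenCV 4.12 (cv2) and the standard library are available. Lean on these libraries where they do the work, as an engineer would, in place of code of your own. Each camera call takes 0.05 s, during which the arm holds its last target. There are 200 camera calls.

### The job

Turn the rotary fixture by its black upright handle until the dark steel bushing mounted on it stands at the red pointer and the table clicks into its stop there. Then turn the parked red T-knob of the locking plunger in line with its slot so that it drops fully down and its pin locks the table. Leave the oil bottle, the grease pot and the tape roll beside it where they are.

Things in the scene. Friction and masses are not known exactly. Their poses are not given: they have to be found in the camera images.
- indexer: Rotary fixture bolted to the bench: grey round base 236 mm across. Origin on the turntable's axis at the base's underside, z up. Plunger on a blue bracket: its axis at x = -100, y = 0 mm of this frame; pointer at -y. Carries a steel turntable, 210 mm across, rim top at 48, middle top at 56 mm height, four stations 90 degrees apart, a rim slot at each. Fixed; place and yaw vary.
- turntable (a joint): Turntable angle, rad, counterclockwise from above positive. 0: bushing at the pointer, handle across from it (+y of the indexer). A spring ball clicks in at 0 and +-1.57: it draws the table in from within 0.06 rad and takes up to 10 N at the handle to pass; elsewhere the table stays where left (friction 0.05 N m). End stops -2.8 and 1.9. Starts between -2.4 and -0.7.
- handle (a point): Black upright round handle on the turntable, 24 mm diameter, from 80 to 130 mm above the bench, on a thinner stud, 60 mm from the table's axis. This point lies on its axis, 108 mm above the bench. The grip spins freely on its stud, so a hand need not turn with the table.
- bushing: Dark grey steel bushing, 50 mm diameter, 90 mm high, bolted upright on the turntable across from the handle, its axis 50 mm from the table's axis, standing 56 to 146 mm above the bench. Origin at the centre of its underside.
- plunger (a joint): Downward travel of the spring plunger, m. 0: parked up, pin clear of the table. 0.012: fully down, 8 mm pin in the table's 14 mm wide rim slot. A spring pushes it down with about 5 N: it drops by itself once the knob's key is within about 0.15 rad of the sleeve's slot and nothing holds the knob up, and goes home only if a rim slot lies below.
- tknob (a joint): Angle of the red T-knob about the plunger's vertical axis, rad, counterclockwise from above positive. 0: bar and key in line with the sleeve's slot, which lies along x of the indexer (towards the table's axis). Parked it stands between 0.9 and 1.4, its key resting on the sleeve. Light friction; range -0.5 to 1.7.
- tbar (a point): Centre of the red T-bar: 48 mm long along this point's x axis, 14 mm wide along y, 22 mm high. Parked, the bar spans 102 to 124 mm above the bench and this point lies at 114 mm; locked, 12 mm lower. The slotted aluminium sleeve below it (34 mm square) has its top at 86 mm.
- oiler: Small loose oil bottle with a red cap, 29 mm diameter, 90 mm high, left of the fixture. Origin at the centre of its underside. Bystander.
- grease_pot: Loose white round pot, 53 mm diameter, 50 mm high, right of the fixture. Origin at the centre of its underside. Bystander.
- tape_roll: Loose black tape roll lying flat, 62 mm diameter, 19 mm high, left of the fixture. Origin at the centre of its underside. Bystander.
- pointer (a point): Tip of the red pointer on the base, 57 mm above the bench, 97 mm from the table's axis at -y of the indexer. Fixed to the base.

How it is judged:
By the outcome, as a careful person would: the job done as asked, in the order asked, and still so for the second after the job is handed in, with the robot touching nothing.
It also fails if it takes over 51 s, if anything falls off the work surface, if the arm or the gripper's body presses on something with over 40 N, if the wrist force passes 120 N, or if a joint passes its speed limit or range.

## Working session

There is one attempt and no reset: what is moved stays moved. The work goes in short steps, Python scripts to look and compute and a shell command to move; the robot and the scene stay as the last step left them, time stands still between calls to the robot, and variables do not carry over. Pictures are saved under pics/ and viewed, at most 10 in all, crops included, and the job is handed in when it is done.

```bash
mkdir -p pics; ls; python3 - <<'E'
from station import *
import cv2,numpy as np
s=sense();print({k:np.round(v,3).tolist() for k,v in s.items()})
for n in("scene","top"):
    p,d=snapshot(n);cv2.imwrite(f"pics/{n}0.png",cv2.resize(p[:,:,::-1],(800,600),interpolation=cv2.INTER_CUBIC));np.savez(f"{n}0.npz",p=p,d=d)
    c=camera_params(n);print(n,np.round(c["mtx"],2).tolist(),np.round(c["extrinsics"],4).tolist(),c.keys())
E
```

```text
pics
{'t': 0.0, 'q': [-1.355, 0.528, 1.434, -0.0, 1.181, -0.178], 'qd': [0.0, 0.001, 0.0, 0.0, -0.0, 0.0], 'tau': [-0.001, -44.235, -17.803, -0.0, 0.008, 0.0], 'tcp_pos': [0.24, -0.576, 0.23], 'tool_rot': [0.981, 0.196, -0.0, -0.001], 'force': [0.553, 0.372, -0.42], 'ft_torque': [-0.029, -0.021, 0.016], 'gripper_force': 0.0, 'finger_gap': 1.002}
scene [[467.18, 0.0, 251.14], [0.0, 467.18, 188.91], [0.0, 0.0, 1.0]] [[-0.6378, 0.5715, -0.5163, -0.1565], [-0.7701, -0.4797, 0.4205, 0.5354], [-0.0073, 0.6658, 0.7461, 1.0535], [0.0, 0.0, 0.0, 1.0]] dict_keys(['mtx', 'extrinsics'])
top [[375.71, 0.0, 256.27], [0.0, 375.71, 193.09], [0.0, 0.0, 1.0]] [[0.0234, 0.9959, -0.0874, 0.4281], [-0.9995, 0.0214, -0.0247, -0.0217], [-0.0227, 0.0879, 0.9959, 1.0037], [0.0, 0.0, 0.0, 1.0]] dict_keys(['mtx', 'extrinsics'])
```

View pics/scene0.png

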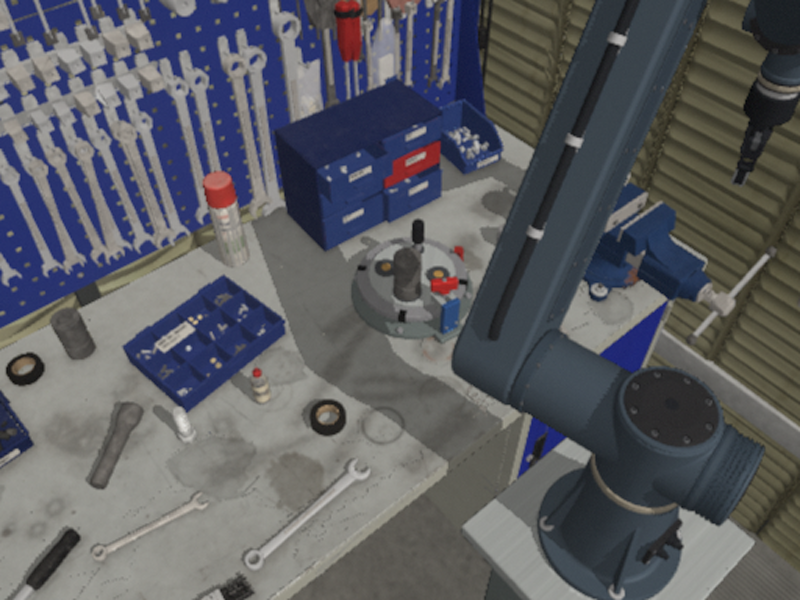

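View pics/top0.png

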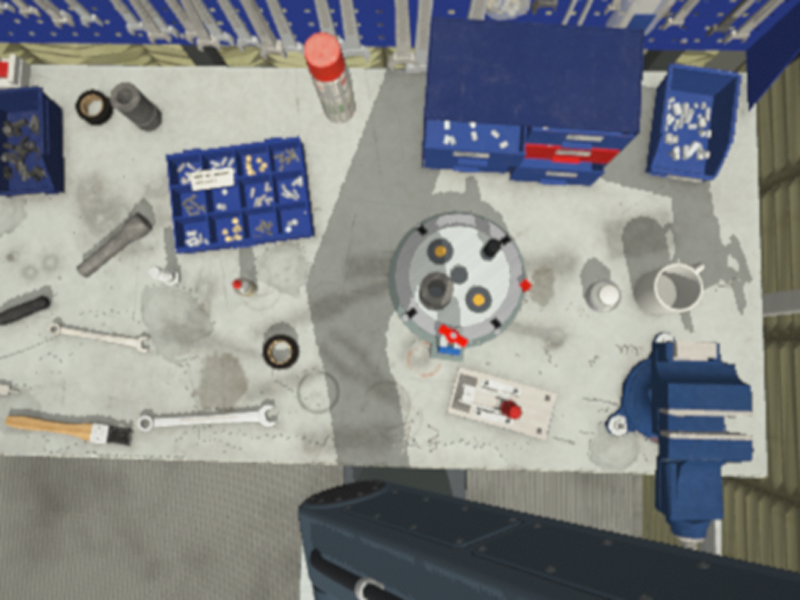

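The top view shows the turntable centre at about (459,275), handle top (490,248), bushing (435,290), red pointer (525,285) and T-bar (452,337). I'll enlarge both views to read pixels accurately.

```bash
python3 - <<'E'
import cv2,numpy as np
# top crop cols 240-350, rows 125-235 ; scene crop cols 215-310 rows 130-220
a=np.load("top0.npz")["p"][130:235,240:350,::-1]; b=np.load("scene0.npz")["p"][130:220,215:315,::-1]
cv2.imwrite("pics/topc.png",cv2.resize(a,None,fx=5.6,fy=5.6,interpolation=cv2.INTER_CUBIC))
cv2.imwrite("pics/scenec.png",cv2.resize(b,None,fx=6,fy=6,interpolation=cv2.INTER_CUBIC))
E
```

```text
(no output)
```

View pics/topc.png

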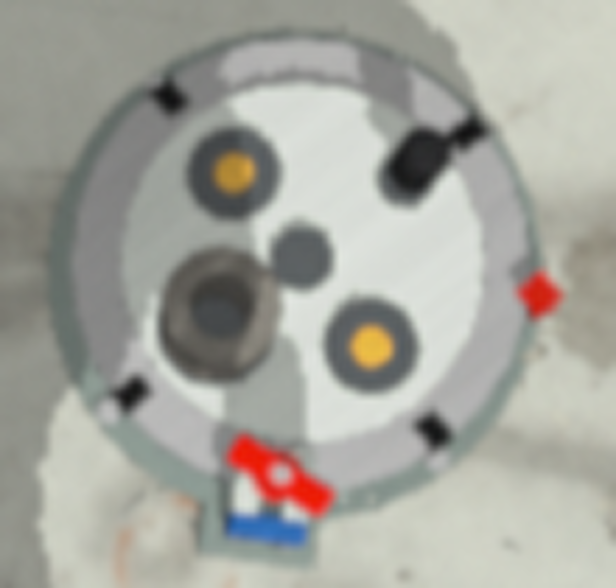

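View pics/scenec.png

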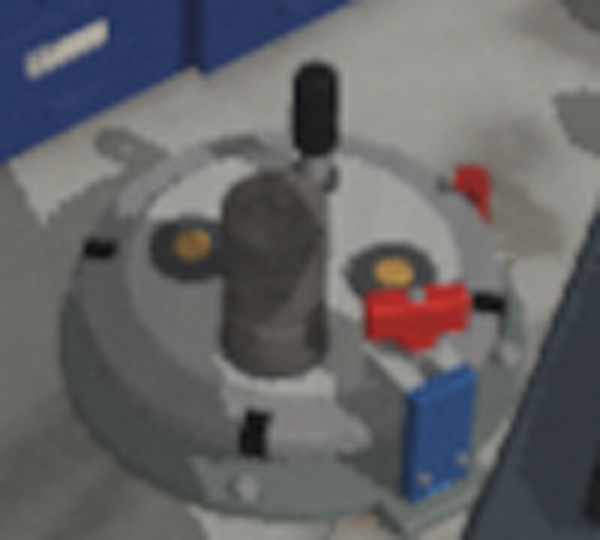

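The enlarged crops show (in 5.6x/6x crop pixels) the handle top at (425,148)/(316,75), the T-bar's centre dot at (281,473)/(418,294), the rim slots at (168,97),(470,131),(433,431),(131,394), and the pointer at (541,294).

```bash
cat > geo.py <<'E'
import numpy as np
from station import camera_params
def ray(n,u,v):
    c=camera_params(n);K=c["mtx"];E=c["extrinsics"]
    d=np.array([(u-K[0,2])/K[0,0],-(v-K[1,2])/K[1,1],-1.]);return E[:3,3],E[:3,:3]@d
def plane(n,u,v,z):
    o,d=ray(n,u,v);return o+d*(z-o[2])/d[2]
def tri(a,b):
    o1,d1=ray("top",*a);o2,d2=ray("scene",*b)
    s=np.linalg.lstsq(np.c_[d1,-d2],o2-o1,rcond=None)[0]
    p,q=o1+s[0]*d1,o2+s[1]*d2;return (p+q)/2,np.linalg.norm(p-q)
T=lambda x,y:(240+(x+.5)/5.6-.5,130+(y+.5)/5.6-.5)
S=lambda x,y:(215+(x+.5)/6-.5,130+(y+.5)/6-.5)
E
python3 - <<'E'
from geo import *
np.set_printoptions(precision=4,suppress=True)
for n,a,b in[("handle top",(425,148),(316,75)),("tbar dot",(281,473),(418,294)),("bush top",(220,310),(278,200)),("pointer",(541,294),(472,185)),
 ("slotA",(470,131),(487,300)) if 0 else ("slotSE",(433,431),(489,301)),("slotSW",(131,394),(254,430)),("slotNW",(168,97),(100,248))]:
    print(n,*tri(T(*a),S(*b)))
sl=[plane("top",*T(*p),.048)[:2] for p in[(168,97),(470,131),(433,431),(131,394)]]
c=np.mean(sl,0);print("centre",c,[np.linalg.norm(s-c) for s in sl])
print("slot angles",[np.degrees(np.arctan2(*(s-c)[::-1])) for s in sl])
for p,z in[((425,148),.13),((220,310),.146),((541,294),.057),((281,473),.124),((243,450),.124),((320,497),.124),((268,528),.1)]:
    w=plane("top",*T(*p),z)[:2];print(p,w,np.linalg.norm(w-c),np.degrees(np.arctan2(*(w-c)[::-1])))
a,b=[plane("top",*T(*p),.124)[:2] for p in[(243,450),(320,497)]]
print("bar angle",np.degrees(np.arctan2(*(b-a)[::-1])))
for p in [(193,175),(300,262)]: pass
# bystanders (800x600 full image)
f=800/512
for n,(x,y),z in[("oiler",(238,285),.09),("pot",(606,295),.05),("tape",(281,352),.019),("spray",(323,52),.2),("drawer edge",(515,180),.0),("mug",(678,288),.09)]:
    print(n,plane("top",x/f,y/f,z))
E
```

```text
handle top [ 0.5946 -0.1378  0.1288] 0.0017614285047393256
tbar dot [ 0.4572 -0.0797  0.1258] 0.0015940581829933331
bush top [ 0.522  -0.0519  0.1542] 0.0009062861559820834
pointer [ 0.5436 -0.2005  0.0524] 0.0007206938929532423
slotSE [ 0.4804 -0.1525  0.0515] 0.0010185570244343914
slotSW [ 0.4949 -0.0156  0.0452] 0.00022508212224996561
slotNW [ 0.6313 -0.0299  0.0508] 0.0010412035882140125
centre [ 0.5567 -0.0915] [np.float64(0.09766079460350904), np.float64(0.09884319451673548), np.float64(0.09737806203057534), np.float64(0.09805263923790063)]
slot angles [np.float64(39.361653638832486), np.float64(-50.95673408575644), np.float64(-141.1028123381805), np.float64(129.20778107407315)]
(425, 148) [ 0.595 -0.137] 0.05944801769386987 -49.88762109565358
(220, 310) [ 0.5232 -0.0518] 0.0519490213782631 130.22979171326978
(541, 294) [ 0.5433 -0.1994] 0.1086742249722449 -97.08232651546379
(281, 473) [ 0.4578 -0.0793] 0.09967899138764666 172.94272393001705
(243, 450) [ 0.467  -0.0633] 0.09402948802495475 162.52897524574632
(320, 497) [ 0.4482 -0.0956] 0.10861447511469392 -177.8293138541655
(268, 528) [ 0.435  -0.0757] 0.12274635997976044 172.5787010732956
bar angle -120.22670968535299
oiler [0.5292 0.2577 0.09  ]
pot [ 0.5298 -0.3308  0.05  ]
tape [0.4254 0.2013 0.019 ]
spray [0.8553 0.1176 0.2   ]
drawer edge [ 0.733  -0.1913  0.    ]
mug [ 0.5388 -0.4286  0.09  ]
```

```bash
python3 - <<'E'
from geo import *
d=np.load("top0.npz")["d"];c=camera_params("top");K,E=c["mtx"],c["extrinsics"]
v,u=np.mgrid[:384,:512]
P=np.stack([(u-K[0,2])/K[0,0]*d,-(v-K[1,2])/K[1,1]*d,-d],-1)@E[:3,:3].T+E[:3,3]
P=P[d>0]
for n,a in[("vise/mug corridor",(.2,.6,-.62,-.2)),("drawers",(.66,.74,-.3,.1)),("drawers2",(.74,.8,-.3,.1)),("table",(.44,.66,-.2,.02))]:
    m=(P[:,0]>a[0])&(P[:,0]<a[1])&(P[:,1]>a[2])&(P[:,1]<a[3]);q=P[m];i=q[:,2].argmax();print(n,q[i].round(3))
E
```

```text
vise/mug corridor [ 0.316 -0.206  0.709]
drawers [ 0.739 -0.288  0.214]
drawers2 [ 0.791 -0.032  0.219]
table [ 0.539 -0.059  0.149]
```

```bash
python3 -m handwheel '[[[0,0,0,0.94],[0,0,0,0.94],[0,0,0,0.94],[0,0,0,0.94],[0.5,-0.6,0,0],[0.8,-1,0,0],[0.8,-1,0,0],[0.8,-1,0,0],[0.8,-1,0,0],[0.8,-1,0,0],[0.8,-1,0,0],[0.8,-1,0,0],[0.8,-1,0,0],[0.8,-1,0,0],[0.8,-1,0,0],[0.8,-1,0,0],[0.8,-1,0,0],[0.8,-1,0,0]]]' 85
```

```text
t: 2.35
tcp_pos: [0.5126, -0.2346, 0.2311]
tool_rot: [1.0, 0.001, -0.0, -0.001]
force: [0.1, -0.6, -0.1]
finger_gap: 0.996
gripper_force: 0.0
```

```bash
python3 -m handwheel '[[[0.8,-1,0,0],[0.8,-1,0,0],[0.8,-1,0,0],[0.8,-0.87,0,0],[0.1,0,0,0],[0,0,0,0],[0,0,0.8,0],[0,0,0.8,0]]]' 85; python3 - <<'E'
from station import *
import cv2
a=snapshot("top")[0][100:240,225:375,::-1];b=snapshot("scene")[0][80:220,190:340,::-1]
cv2.imwrite("pics/pre.png",cv2.resize(cv2.hconcat([a,b]),None,fx=2.66,fy=2.66,interpolation=cv2.INTER_CUBIC))
E
```

```text
t: 3.35
tcp_pos: [0.594, -0.1411, 0.1911]
tool_rot: [1.0, -0.0, 0.0, 0.0]
force: [-0.2, -0.3, 0.1]
finger_gap: 0.999
gripper_force: 0.0
```

View pics/pre.png

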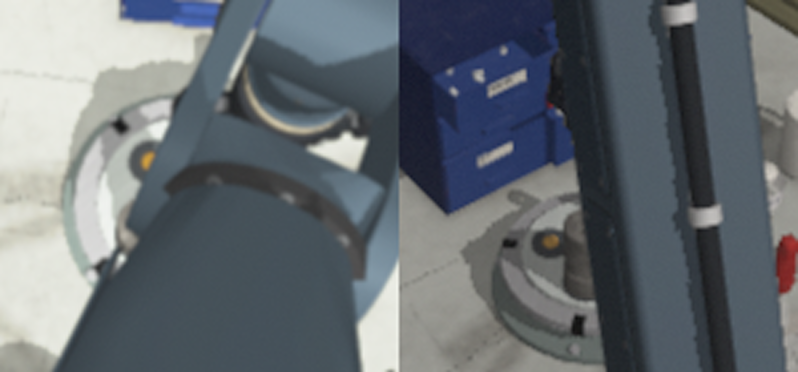

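The arm hides the handle in both views, so no new pixels here. I'll go by the measured position.

```bash
python3 -m handwheel '[[[0.03,-0.13,0.8,0],[0,0,0.9,0],[0,0,0.9,0],[0,0,0.9,0],[0,0,0.58,0],[0,0,0,0],[0,0,0,0]]]' 85; python3 -m handwheel '[[[0,0,0,0],[0,0,0,0],[0,0,0,0],[0,0,0,0],[0,0,0,0],[0,0,0,0]]]' 10 30
```

```text
t: 4.32
tcp_pos: [0.5962, -0.1375, 0.0902]
tool_rot: [1.0, -0.0, 0.001, 0.0]
force: [0.9, 0.0, -0.1]
finger_gap: 0.992
gripper_force: 0.0
t: 5.08
tcp_pos: [0.5964, -0.1376, 0.0899]
tool_rot: [1.0, 0.0, 0.001, 0.001]
force: [0.5, -2.6, 3.3]
finger_gap: 0.271
gripper_force: 30.5
```

```bash
python3 -m handwheel '[[[0.21,-0.20,0,0],[0.19,-0.23,0,0],[0.16,-0.25,0,0],[0.13,-0.26,0,0],[0.09,-0.28,0,0],[0.06,-0.29,0,0],[0.02,-0.29,0,0],[-0.01,-0.29,0,0],[-0.05,-0.29,0,0],[-0.08,-0.28,0,0],[0,0,0,0]]]' 10 40; python3 -c "
from station import *;import numpy as np
p=np.array(sense()['tcp_pos'])[:2]-[.5567,-.0915];print(np.hypot(*p),np.degrees(np.arctan2(p[1],p[0])))"
```

```text
t: 6.45
tcp_pos: [0.613, -0.0689, 0.0898]
tool_rot: [1.0, 0.0, -0.001, -0.001]
force: [-1.0, 0.7, 8.3]
finger_gap: 0.267
gripper_force: 41.5
0.06064588976219849 21.845619349202664
```

```bash
python3 -m handwheel '[[[-0.12,-0.27,0,0],[-0.15,-0.25,0,0],[-0.18,-0.23,0,0],[-0.21,-0.21,0,0],[-0.23,-0.18,0,0],[-0.25,-0.15,0,0],[-0.27,-0.12,0,0],[-0.27,-0.08,0,0],[-0.22,-0.03,0,0],[0,0,0,0],[0,0,0,0]]]' 10 40; python3 -c "
from station import *;import numpy as np
p=np.array(sense()['tcp_pos'])[:2]-[.5567,-.0915];print(np.hypot(*p),np.degrees(np.arctan2(p[1],p[0])))"
```

```text
t: 7.82
tcp_pos: [0.5797, -0.0361, 0.0901]
tool_rot: [1.0, -0.001, 0.014, 0.003]
force: [21.8, -6.5, -13.8]
finger_gap: 0.269
gripper_force: 40.8
0.05998968970792449 67.50457189096464
```

```bash
python3 - <<'E'
from station import *
import cv2,numpy as np
s=sense();print({k:np.round(s[k],3).tolist() for k in("q","tau","force","ft_torque","tcp_pos","tool_rot")})
a=snapshot("top")[0][100:250,215:365,::-1];b=snapshot("scene")[0][80:230,200:350,::-1]
cv2.imwrite("pics/block.png",cv2.resize(cv2.hconcat([a,b]),None,fx=2.66,fy=2.66,interpolation=cv2.INTER_CUBIC))
E
```

```text
{'q': [-0.255, 0.655, 1.682, 0.001, 0.775, 1.317], 'tau': [3.346, -48.065, 0.08, 0.222, 5.99, 0.005], 'force': [21.819, -6.483, -13.847], 'ft_torque': [-0.973, -3.032, -0.012], 'tcp_pos': [0.58, -0.036, 0.09], 'tool_rot': [1.0, -0.001, 0.014, 0.003]}
```

View pics/block.png

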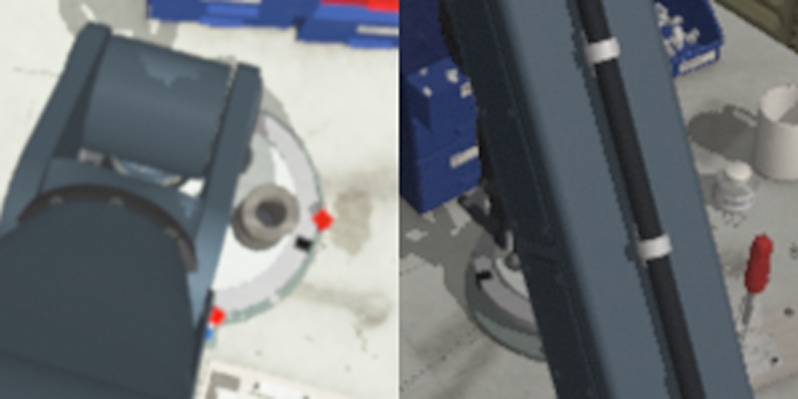

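The top half shows the bushing at (267,215), not yet at the pointer (320,220). The table resists at about -15° with 22 N at the handle. I'll relax the push and read the force.

```bash
python3 -m handwheel '[[[0.27,0.1,0,0],[0.27,0.1,0,0],[0,0,0,0]]]' 10 40;python3 -m handwheel '[[[0.2,0.1,0,0],[0.2,0.1,0,0],[0,0,0,0]]]'; python3 -c "
from station import *;import numpy as np
s=sense();p=np.array(s['tcp_pos'])[:2]-[.5567,-.0915];print(np.hypot(*p),np.degrees(np.arctan2(p[1],p[0])),s['ft_torque'])"
```

```text
t: 8.3
tcp_pos: [0.5811, -0.0368, 0.0899]
tool_rot: [1.0, -0.0, 0.001, -0.0]
force: [0.8, 0.7, 7.0]
finger_gap: 0.271
gripper_force: 43.0
t: 8.68
tcp_pos: [0.5904, -0.0417, 0.0899]
tool_rot: [1.0, 0.0, 0.001, -0.0]
force: [1.3, -0.5, 5.7]
finger_gap: 0.267
gripper_force: 43.0
0.06013396436790624 55.920425584412 [-0.08796482 -0.10275571 -0.00730085]
```

```bash
python3 -m handwheel '[[[-0.23,-0.15,0,0],[-0.25,-0.13,0,0],[-0.27,-0.11,0,0],[0,0,0,0]]]' 10 40; python3 - <<'E'
from station import *;import numpy as np,cv2
s=sense();p=np.array(s['tcp_pos'])[:2]-[.5567,-.0915];print(np.hypot(*p),np.degrees(np.arctan2(p[1],p[0])),s['ft_torque'])
p,d=snapshot("top");np.savez("top1.npz",p=p,d=d)
from geo import *
c=camera_params("top");K,E=c["mtx"],c["extrinsics"]
v,u=np.mgrid[:384,:512]
P=np.stack([(u-K[0,2])/K[0,0]*d,-(v-K[1,2])/K[1,1]*d,-d],-1)@E[:3,:3].T+E[:3,3]
m=(p[...,0]>150)&(p[...,1]<60)&(p[...,2]<60)&(u>230)&(u<345)&(v>120)
k,l,st,ce=cv2.connectedComponentsWithStats(m.astype('uint8'))
for i in range(1,k):
    if st[i,4]>3: print(st[i],P[l==i].mean(0).round(3),P[l==i].max(0).round(3))
E
```

```text
t: 9.18
tcp_pos: [0.5798, -0.0361, 0.0901]
tool_rot: [1.0, 0.0, 0.01, 0.003]
force: [16.0, -9.6, -7.4]
finger_gap: 0.272
gripper_force: 41.5
0.06004271570104635 67.34157216907676 [-1.26718481 -2.13903815 -0.02876372]
[334 180   5   6  18] [ 0.543 -0.198  0.058] [ 0.549 -0.193  0.061]
[294 217   4   4  11] [ 0.448 -0.093  0.124] [ 0.451 -0.089  0.127]
[325 259   6   7  15] [ 0.356 -0.157  0.187] [ 0.361 -0.152  0.19 ]
```

A hard stop again at the same angle. I'll let go, clear the view and look at what blocks it.

```bash
python3 -m handwheel '[[[0.25,0.1,0,0],[0,0,0,0]]]' 85; python3 -m handwheel '[[[0,0,0,0],[0,0,0,0],[0,0,-1,0],[0,0,-1,0],[0,0,-1,0],[0,0,-1,0],[0,0,-1,0],[-0.2,1,-0.4,0],[-0.3,1,0,0],[-0.3,1,0,0],[-0.3,1,0,0],[-0.3,1,0,0],[-0.3,1,0,0],[-0.3,1,0,0],[-0.3,1,0,0],[-0.3,1,0,0],[-0.3,1,0,0],[-0.3,1,0,0],[-0.3,1,0,0],[-0.3,1,0,0]]]' 85
python3 - <<'E'
from station import *
import cv2,numpy as np
pt,dt=snapshot("top");ps,ds=snapshot("scene");np.savez("v2.npz",pt=pt,ps=ps,dt=dt)
a=pt[130:235,240:350,::-1];b=ps[125:225,210:320,::-1]
cv2.imwrite("pics/clear.png",cv2.hconcat([cv2.resize(a,(396,378),interpolation=cv2.INTER_CUBIC),cv2.resize(b,(396,378),interpolation=cv2.INTER_CUBIC)]))
E
```

```text
t: 9.48
tcp_pos: [0.5754, -0.0343, 0.0883]
tool_rot: [1.0, 0.0, -0.002, -0.001]
force: [-0.0, 0.1, -0.3]
finger_gap: 0.684
gripper_force: 0.0
t: 11.98
tcp_pos: [0.4814, -0.3605, 0.2242]
tool_rot: [1.0, 0.0, -0.0, -0.0]
force: [1.1, 0.6, -1.1]
finger_gap: 0.996
gripper_force: 0.0
```

View pics/clear.png

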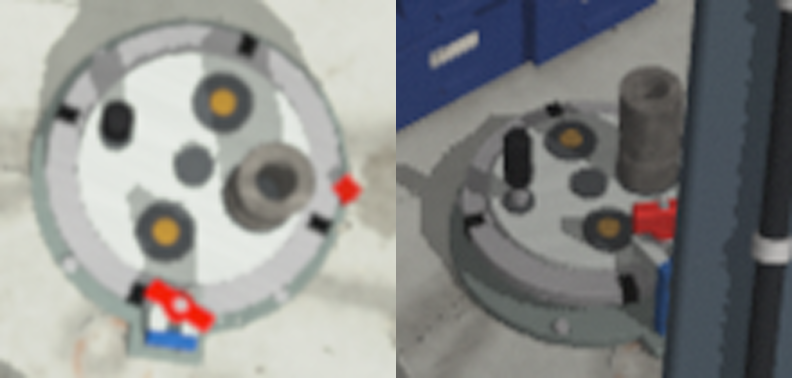

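The left (top) view shows nothing lying on the table: slots at (68,115),(248,44),(320,222),(138,292), handle (116,118), bushing (275,182), pointer (347,188), T-bar (180,303) as before. I'll compute the table angle and check clearances.

```bash
python3 - <<'E'
from geo import *
import cv2
U=lambda x,y:(240+(x+.5)/3.6-.5,130+(y+.5)/3.6-.5)
c=np.array([.5567,-.0915]);sl=[plane("top",*U(*p),.048)[:2] for p in[(68,115),(248,44),(320,222),(138,292)]]
cc=np.mean(sl,0);print(cc,[round(np.degrees(np.arctan2(*(s-cc)[::-1])),1) for s in sl])
for p,z in[((116,114),.13),((275,182),.146),((180,303),.124)]:
    w=plane("top",*U(*p),z)[:2];print(w,np.linalg.norm(w-c),np.degrees(np.arctan2(*(w-c)[::-1])))
p=np.load("v2.npz")["pt"]
cv2.imwrite("pics/big.png",cv2.resize(p[170:235,255:345,::-1],(792,572),interpolation=cv2.INTER_CUBIC))
E
```

```text
[ 0.55729882 -0.09185745] [np.float64(68.1), np.float64(-22.7), np.float64(-112.3), np.float64(157.1)]
[ 0.58048326 -0.03493181] 0.061364507882322436 67.19640256465208
[ 0.53590382 -0.13665022] 0.049709386745552524 -114.7307864300621
[ 0.45837401 -0.07895333] 0.09912325302113721 172.72819503918353
```

View pics/big.png

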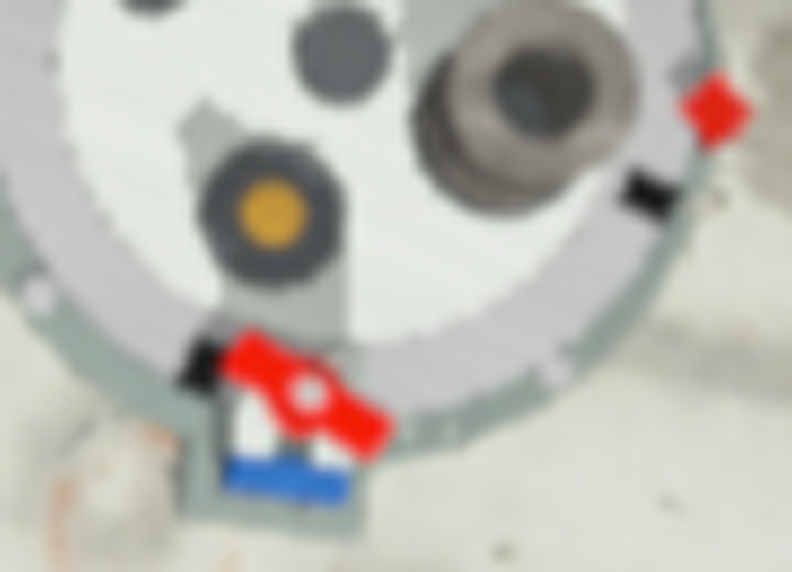

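The enlarged crop confirms the table stopped at 67.3° (handle bearing) with nothing touching the bushing at (545,90) and a clear gap to the pointer (715,110). I'll regrip with the tool turned 60° and 8 mm higher to tell a table stop from an arm contact.

```bash
python3 -m handwheel '[[[0.3,-1,0,0],[0.3,-1,0,0],[0.3,-1,0,0],[0.3,-1,0,0],[0.3,-1,0,0],[0.3,-1,0,0],[0.3,-1,0,0],[0.3,-1,0,0],[0.3,-1,0,0],[0.3,-1,0,0],[0.3,-1,0,0],[0.3,-1,0,0],[0.3,-0.8,0,0],[0,0,0,-1],[0,0,0,-1],[0,0,0,-1],[0,0,0,-1],[0,0,0,-1]]]' 85;  python3 -m handwheel '[[[0,0,0,-1],[0,0,0,-1],[0,0,0,-1],[0,0,0,-1],[0,0,0,-1],[0,0,0,0]]]' 85; python3 - <<'E'
from station import *;import numpy as np
from scipy.spatial.transform import Rotation as R
s=sense();r=R.from_quat(s["tool_rot"]);print(r.inv().apply(np.array([.580,-.0357,.098])-s["tcp_pos"])/.025,r.as_matrix()[:,0])
E
```

```text
t: 14.32
tcp_pos: [0.5787, -0.039, 0.2242]
tool_rot: [0.965, 0.261, -0.0, -0.001]
force: [0.1, 1.3, 0.3]
finger_gap: 0.997
gripper_force: 0.0
t: 15.08
tcp_pos: [0.5788, -0.0392, 0.2242]
tool_rot: [0.866, 0.5, -0.0, -0.001]
force: [0.0, -0.4, 0.6]
finger_gap: 0.998
gripper_force: 0.0
[ 0.14571912 -0.02411361  5.04847283] [5.00388336e-01 8.65801073e-01 1.20150621e-04]
```

```bash
python3 -m handwheel '[[[0.15,-0.02,0.9,0],[0,0,1,0],[0,0,1,0],[0,0,1,0],[0,0,0.9,0],[0,0,0.25,0],[0,0,0,0]]]' 85; python3 -m handwheel '[[[0,0,0,0],[0,0,0,0],[0,0,0,0],[0,0,0,0],[0,0,0,0],[-0.04,-0.22,0,0],[-0.06,-0.22,0,0],[0,0,0,0]]]' 10 40;python3 - <<'E'
from station import *;import numpy as np
s=sense();p=np.array(s['tcp_pos'])[:2]-[.5567,-.0915];print(np.hypot(*p),np.degrees(np.arctan2(p[1],p[0])),s['ft_torque'])
E
```

```text
t: 15.95
tcp_pos: [0.5809, -0.0366, 0.0981]
tool_rot: [0.866, 0.5, -0.0, -0.0]
force: [0.2, 0.7, 0.7]
finger_gap: 0.998
gripper_force: 0.0
t: 16.95
tcp_pos: [0.5787, -0.0359, 0.0989]
tool_rot: [0.866, 0.5, 0.007, 0.007]
force: [15.0, -2.0, -7.1]
finger_gap: 0.268
gripper_force: 40.3
0.05984383956071247 68.41079235545382 [-0.27636506 -2.03712281 -0.024701  ]
```

```bash
python3 - <<'E'
from geo import *
import cv2
c=camera_params("top");K,E=c["mtx"],c["extrinsics"];v,u=np.mgrid[:384,:512]
def pts(d): return np.stack([(u-K[0,2])/K[0,0]*d,-(v-K[1,2])/K[1,1]*d,-d],-1)@E[:3,:3].T+E[:3,3]
f=np.load("v2.npz")
for nm,d in(("start",np.load("top0.npz")["d"]),("now",f["dt"])):
    P=pts(d);rel=P[...,:2]-[.5567,-.0915];r=np.hypot(rel[...,0],rel[...,1]);a=np.degrees(np.arctan2(rel[...,1],rel[...,0]))%360
    m=(d>0)&(r>.085)&(r<.104)&(P[...,2]<.2)
    print(nm,"rim z(mm) by 10deg, median/max:",[(int(b),int(1000*np.median(P[...,2][m&(a//10==b//10)])),int(1000*P[...,2][m&(a//10==b//10)].max())) for b in range(0,360,10)])
    m=(d>0)&(r<.085);print([(int(b),int(1000*P[...,2][m&(r>.03)&(a//15==b//15)].max())) for b in range(0,360,15)])
E
```

```text
start rim z(mm) by 10deg, median/max: [(0, 48, 50), (10, 48, 51), (20, 47, 50), (30, 47, 51), (40, 47, 50), (50, 47, 52), (60, 48, 50), (70, 47, 51), (80, 48, 52), (90, 47, 51), (100, 47, 50), (110, 47, 51), (120, 48, 51), (130, 48, 51), (140, 47, 52), (150, 47, 123), (160, 122, 127), (170, 123, 130), (180, 67, 123), (190, 48, 52), (200, 47, 52), (210, 48, 52), (220, 48, 50), (230, 48, 52), (240, 48, 51), (250, 47, 51), (260, 48, 60), (270, 48, 52), (280, 48, 51), (290, 47, 51), (300, 47, 51), (310, 47, 51), (320, 47, 51), (330, 48, 52), (340, 47, 52), (350, 47, 54)]
[(0, 60), (15, 63), (30, 63), (45, 63), (60, 61), (75, 60), (90, 147), (105, 149), (120, 148), (135, 148), (150, 148), (165, 60), (180, 61), (195, 63), (210, 66), (225, 63), (240, 61), (255, 59), (270, 60), (285, 129), (300, 133), (315, 133), (330, 60), (345, 60)]
now rim z(mm) by 10deg, median/max: [(0, 47, 50), (10, 47, 50), (20, 47, 51), (30, 48, 51), (40, 48, 51), (50, 47, 52), (60, 48, 53), (70, 48, 51), (80, 47, 51), (90, 47, 52), (100, 47, 51), (110, 47, 50), (120, 48, 51), (130, 47, 51), (140, 48, 51), (150, 48, 122), (160, 123, 125), (170, 122, 127), (180, 67, 124), (190, 47, 52), (200, 47, 51), (210, 47, 51), (220, 47, 52), (230, 47, 54), (240, 47, 51), (250, 48, 61), (260, 48, 60), (270, 48, 51), (280, 48, 51), (290, 47, 53), (300, 48, 51), (310, 48, 50), (320, 47, 50), (330, 47, 52), (340, 47, 51), (350, 47, 50)]
[(0, 62), (15, 60), (30, 61), (45, 129), (60, 132), (75, 132), (90, 60), (105, 60), (120, 61), (135, 64), (150, 65), (165, 63), (180, 61), (195, 60), (210, 148), (225, 149), (240, 149), (255, 149), (270, 148), (285, 59), (300, 62), (315, 63), (330, 65), (345, 63)]
```

The tool was free to move on when opened, so the table itself is being held. I'll probe whether the resistance yields, in small steps well below the force limit.

```bash
cat > st.py <<'E'
from station import *;import numpy as np
s=sense();p=np.array(s['tcp_pos'])[:2]-[.5567,-.0915];print(np.hypot(*p).round(4),np.degrees(np.arctan2(p[1],p[0])).round(2),np.round(s['force'],1),np.round(s['ft_torque'],2),np.round(s['tau'],1),np.round(s['q'],3),s['gripper_force'])
E
python3 st.py; python3 -m handwheel '[[[-0.05,-0.2,0,0],[0,0,0,0]]]' 10 60 >/dev/null; python3 st.py; python3 -m handwheel '[[[-0.06,-0.2,0,0],[0,0,0,0]]]' >/dev/null; python3 st.py
```

```text
0.0598 68.41 [15.  -2.  -7.1] [-0.28 -2.04 -0.02] [  1.  -46.   -4.4  -0.3   3.8   0. ] [-2.550e-01  6.430e-01  1.673e+00  1.000e-03  8.070e-01  2.690e-01] 40.30345255276188
0.0598 68.8 [ 22.8  -4.1 -14.1] [-0.42 -3.06  0.01] [  1.6 -48.6  -0.9  -0.4   5.8   0. ] [-2.550e-01  6.400e-01  1.681e+00  1.000e-03  7.920e-01  2.690e-01] 60.13702028430998
0.0598 69.15 [ 31.9  -4.6 -23.3] [-0.48 -4.21  0.04] [  1.8 -51.7   2.7  -0.7   7.8   0. ] [-0.255  0.636  1.689  0.002  0.776  0.269] 60.47754258150235
```

The resistance is hard while gripped, yet the opened gripper moved past the spot. I'll relax, open the fingers round the handle and push it with one finger instead.

```bash
python3 -m handwheel '[[[0.1,0.35,0,0],[0.1,0.35,0,0],[0,0,0,0]]]' 85 > /dev/null; python3 st.py; python3 -m handwheel '[[[0,0,0,0],[0,0,0,0],[0,0,0,0],[0,-0.3,0,0],[0,-0.3,0,0],[0,-0.3,0,0],[0,-0.2,0,0],[0,0,0,0]]]' 85;python3 st.py
```

```text
0.06 69.86 [-0.6 -0.2 -0.2] [ 0.05 -0.01  0.07] [ -0.1 -43.3 -12.2  -0.   -0.    0. ] [-0.254  0.649  1.661 -0.     0.833  0.27 ] 0.0
t: 18.82
tcp_pos: [0.5538, -0.0213, 0.0982]
tool_rot: [0.866, 0.5, -0.0, 0.0]
force: [-0.0, -0.1, -0.2]
finger_gap: 0.997
gripper_force: 0.0
0.0702 92.39 [-0.  -0.1 -0.2] [-0.03 -0.01 -0.03] [  0.1 -41.8 -10.9   0.    0.    0. ] [-0.24   0.625  1.724 -0.     0.793  0.283] 0.0
```

```bash
python3 -m handwheel '[[[-0.04,-0.24,0,0],[-0.05,-0.24,0,0],[0,0,0,0]]]' 85 > /dev/null; python3 st.py; python3 -m handwheel '[[[-0.05,-0.2,0,0],[-0.05,-0.15,0,0],[0,0,0,0]]]' 85;python3 st.py
```

```text
0.0705 94.24 [ 14.6  -7.  -10.3] [-0.94 -1.8   0.04] [  3.8 -44.9  -3.5   0.6   3.7   0. ] [-0.24   0.616  1.744 -0.002  0.761  0.285] 7.7717192424461246
t: 19.58
tcp_pos: [0.5499, -0.0223, 0.0999]
tool_rot: [0.866, 0.5, 0.012, 0.013]
force: [25.1, -14.4, -17.7]
finger_gap: 0.999
gripper_force: 13.8
0.0696 95.61 [ 25.1 -14.4 -17.7] [-1.82 -3.01 -0.11] [  7.3 -46.8   2.3   1.3   6.5  -0.1] [-0.242  0.609  1.759 -0.004  0.738  0.286] 13.753315843641758
```

One finger meets the same stop, so the table itself is blocked near -15°. I'll retreat for a clear view of the plunger side from both cameras.

```bash
python3 -m handwheel '[[[0.1,0.6,0,0],[0.1,0.7,-0.3,0],[0,0.1,-1,0],[0,0,-1,0],[0,0,-1,0],[0,0,-1,0],[-0.5,0,-0.8,0],[-1,0,0,0],[-1,0,0,0],[-1,0,0,0],[-1,0,0,0],[-1,0,0,0],[-1,0,0,0],[-1,0,0,0],[-1,0,0,0],[-1,0,0,0],[-1,0,0,0],[-1,0,0,0],[-1,0,0,0],[-1,0,0,0]]]' 85; python3 -m handwheel '[[[-1,0,0,0],[-1,0,0,0],[-1,0,0,0],[-1,0,0,0],[-0.5,0,0,0]]]' 85;  python3 - <<'E'
from station import *
import cv2,numpy as np
pt,dt=snapshot("top");ps,ds=snapshot("scene");np.savez("v3.npz",pt=pt,ps=ps,dt=dt,ds=ds)
a=ps[135:215,218:312,::-1]
cv2.imwrite("pics/look3.png",cv2.resize(a,(705,600),interpolation=cv2.INTER_CUBIC))
E
```

```text
t: 22.08
tcp_pos: [0.3969, -0.3209, 0.2254]
tool_rot: [0.866, 0.5, -0.0, -0.001]
force: [-0.1, 0.0, 0.2]
finger_gap: 0.995
gripper_force: 0.0
t: 22.7
tcp_pos: [0.3407, -0.4187, 0.2254]
tool_rot: [0.866, 0.499, 0.0, -0.0]
force: [0.8, 0.4, 0.5]
finger_gap: 0.998
gripper_force: 0.0
```

View pics/look3.png

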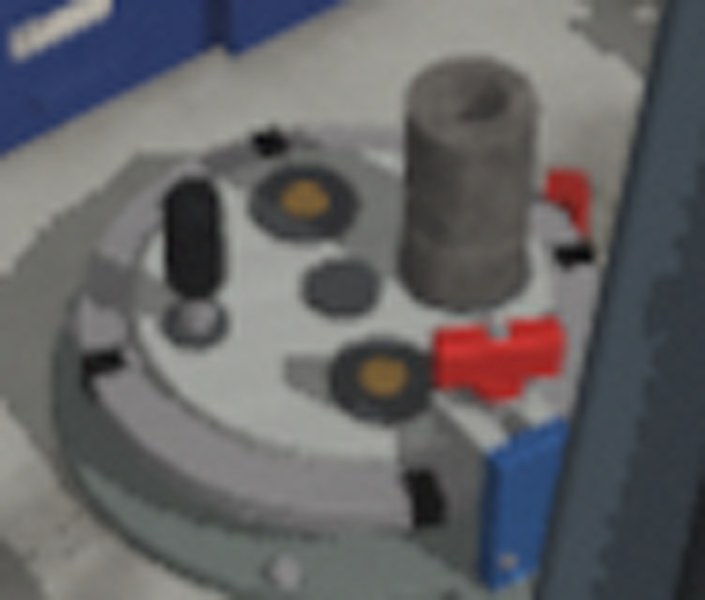

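The enlarged scene view shows the table clear: handle (193,235), bushing (470,180), pointer (570,190), T-bar (500,355), a rim slot (425,500) just beside the blue bracket. I'll check depth for anything unusual round the bracket and pointer.

```bash
python3 - <<'E'
from geo import *
v,u=np.mgrid[:384,:512]
def pts(n,d):
    c=camera_params(n);K,E=c["mtx"],c["extrinsics"]
    return np.stack([(u-K[0,2])/K[0,0]*d,-(v-K[1,2])/K[1,1]*d,-d],-1)@E[:3,:3].T+E[:3,3]
f=np.load("v3.npz");x=np.array([np.cos(np.radians(-7)),np.sin(np.radians(-7))]);y=np.array([-x[1],x[0]])
for n,d,im in(("scene",f["ds"],f["ps"]),("top",f["dt"],f["pt"])):
    P=pts(n,d);q=P[...,:2]-[.5569,-.0916];X=q@x*1e3;Y=q@y*1e3;Z=P[...,2]*1e3
    for nm,m in(("bracket",(X<-78)&(X>-135)&(abs(Y)<50)&(Z>53)&(Z<100)),("pointer",(Y<-78)&(Y>-125)&(abs(X)<40)&(Z>53)&(Z<100))):
        m&=d>0
        print(n,nm);print([(int(a),int(b),int(c),*map(int,k)) for a,b,c,k in zip(X[m],Y[m],Z[m],im[m])][::2])
E
```

```text
scene bracket
[(-106, -10, 99, 132, 71, 70), (-86, 4, 86, 116, 51, 50), (-106, -11, 94, 125, 107, 106), (-80, -39, 53, 131, 131, 130), (-87, 11, 86, 112, 94, 91), (-91, 8, 89, 83, 78, 77), (-99, 7, 96, 104, 52, 51), (-109, -9, 94, 137, 132, 129), (-109, -16, 89, 132, 132, 132), (-90, 13, 86, 125, 125, 122), (-95, 10, 89, 99, 98, 97), (-101, 8, 94, 91, 77, 76), (-102, 2, 91, 124, 66, 65), (-103, -3, 88, 147, 94, 93), (-106, -8, 88, 137, 124, 122), (-108, -13, 87, 152, 153, 148), (-114, -16, 90, 132, 130, 131), (-92, 15, 86, 123, 125, 122), (-97, 12, 87, 134, 134, 131), (-99, 6, 86, 119, 119, 118), (-100, 0, 84, 104, 91, 91), (-103, -4, 83, 113, 105, 104), (-108, -7, 86, 132, 133, 130), (-111, -11, 86, 154, 156, 151), (-116, -14, 89, 142, 143, 141), (-95, 17, 85, 99, 100, 99), (-102, 15, 90, 152, 154, 150), (-104, 10, 89, 147, 148, 145), (-107, 5, 89, 121, 122, 120), (-99, -7, 74, 97, 98, 96), (-109, -6, 83, 112, 114, 111), (-115, -8, 88, 154, 157, 152), (-117, -13, 87, 124, 133, 146), (-87, 15, 72, 88, 89, 86), (-98, 16, 83, 100, 101, 100), (-104, 13, 87, 151, 153, 149), (-106, 8, 85,
[... 5477 characters left out ...]
, 87, 126, 147, 158)]
top pointer
[(7, -107, 53, 211, 71, 64), (4, -102, 57, 184, 74, 71), (5, -107, 55, 211, 42, 30), (5, -112, 57, 209, 123, 113), (1, -102, 56, 202, 49, 42), (2, -108, 55, 209, 36, 20), (2, -112, 59, 208, 74, 64), (-1, -97, 59, 192, 121, 119), (-1, -102, 59, 208, 38, 27), (0, -107, 58, 208, 36, 15), (0, -112, 58, 209, 45, 35), (-3, -101, 55, 194, 95, 93), (-3, -105, 59, 208, 36, 21), (-2, -110, 60, 209, 37, 21), (-2, -115, 60, 199, 91, 81), (-5, -103, 56, 188, 74, 71), (-5, -108, 58, 207, 35, 18), (-4, -113, 57, 200, 74, 66), (-8, -103, 57, 161, 91, 89), (-7, -109, 55, 197, 58, 48), (-6, -114, 54, 187, 112, 102), (-10, -106, 58, 164, 85, 79), (-25, -78, 57, 192, 194, 191)]
```

```bash
python3 - <<'E'
from geo import *
import cv2
a=np.load("top0.npz")["p"];f=np.load("v3.npz");b=f["pt"]
m=(cv2.absdiff(cv2.GaussianBlur(a,(3,3),0),cv2.GaussianBlur(b,(3,3),0)).max(2)>45).astype("uint8")
k,l,st,ce=cv2.connectedComponentsWithStats(m)
print("top",[st[i].tolist() for i in range(1,k) if st[i,4]>5 and st[i,1]<290])
A=np.load("scene0.npz");a=A["p"];b=f["ps"]
m=(cv2.absdiff(cv2.GaussianBlur(a,(3,3),0),cv2.GaussianBlur(b,(3,3),0)).max(2)>45).astype("uint8")
k,l,st,ce=cv2.connectedComponentsWithStats(m)
print("scene",[st[i].tolist() for i in range(1,k) if st[i,4]>5])
# red bar, both times
for nm,im in(("start",np.load("top0.npz")["p"]),("now",f["pt"])):
    r=((im[...,0]>130)&(im[...,1]<80)&(im[...,2]<80)).astype("uint8");r[:205]=0;r[225:]=0;r[:,:275]=0;r[:,305:]=0
    v,u=np.nonzero(r);W=np.array([plane("top",x,y,.122)[:2] for x,y in zip(u,v)]);c=W.mean(0);e,V=np.linalg.eigh(np.cov((W-c).T));print(nm,len(u),c.round(4),np.degrees(np.arctan2(V[1,1],V[0,1])))
E
```

```text
top [[175, 43, 71, 196, 3641], [230, 47, 50, 186, 2783], [398, 56, 82, 143, 2449], [299, 114, 7, 8, 36], [375, 115, 36, 55, 910], [297, 139, 6, 4, 17], [306, 140, 6, 6, 26], [267, 145, 7, 5, 26], [293, 146, 34, 48, 746], [254, 149, 37, 50, 931], [309, 150, 18, 16, 152], [256, 159, 5, 5, 19], [268, 158, 8, 13, 79], [297, 185, 17, 16, 162], [388, 185, 7, 7, 29], [280, 187, 15, 16, 155], [325, 189, 7, 6, 31], [260, 197, 7, 7, 37], [436, 200, 7, 12, 47], [314, 203, 7, 8, 38], [275, 208, 6, 7, 33], [196, 239, 15, 34, 201], [451, 242, 61, 77, 2065], [509, 248, 3, 3, 9], [510, 278, 2, 5, 6], [262, 286, 6, 13, 45], [511, 287, 1, 6, 6]]
scene [[401, 0, 11, 10, 58], [414, 0, 23, 51, 227], [479, 0, 33, 19, 360], [357, 5, 3, 11, 15], [452, 4, 13, 11, 90], [363, 8, 3, 4, 7], [343, 10, 14, 16, 58], [398, 11, 6, 7, 34], [475, 12, 37, 24, 400], [448, 19, 16, 12, 86], [390, 21, 11, 8, 64], [341, 24, 15, 11, 53], [366, 31, 23, 56, 242], [340, 33, 7, 8, 26], [411, 34, 4, 10, 16], [452, 35, 9, 5, 31], [488, 35, 17, 14, 142], [350, 37, 12, 8, 78], [392, 36, 2, 5, 9], [337, 42, 16, 12, 68], [481, 51, 4, 8
[... 811 characters left out ...]
53, 3, 2, 6], [250, 153, 8, 10, 37], [317, 153, 22, 29, 117], [341, 155, 41, 79, 1254], [240, 158, 8, 10, 63], [239, 166, 30, 27, 408], [292, 167, 5, 4, 15], [229, 170, 5, 3, 12], [273, 173, 10, 7, 33], [284, 175, 4, 3, 9], [294, 179, 3, 3, 7], [270, 180, 5, 11, 41], [294, 183, 4, 9, 19], [267, 184, 3, 3, 6], [254, 198, 6, 8, 36], [272, 198, 5, 7, 27], [294, 201, 5, 7, 15], [232, 212, 32, 27, 382], [282, 212, 61, 71, 910], [383, 229, 20, 13, 60], [197, 241, 4, 5, 12], [187, 244, 9, 11, 64], [280, 252, 7, 14, 50], [221, 257, 6, 8, 19], [475, 269, 9, 5, 17], [349, 280, 30, 16, 241], [419, 318, 47, 19, 324]]
start 89 [ 0.4573 -0.0777] 58.11161484414279
now 93 [ 0.4577 -0.0769] 58.70880675925527
```

Nothing in the scene moved except the table, and the knob still stands at about 1.15 rad. I'll go back, grip firmly and press with stepwise rising force, as one would at a stiff spot, staying far below the limits.

```bash
python3 -m handwheel '[[[1,0.04,0,0],[1,0.04,0,0],[1,0.04,0,0],[1,0.04,0,0],[1,0.04,0,0],[1,0.04,0,0],[1,0.04,0,0],[1,0.04,0,0],[1,0.04,0,0],[1,0.04,0,0],[1,0.04,0,0],[1,0.04,0,0],[1,0.04,0,0],[1,0.04,0,0],[1,0.04,0,0],[1,0.04,0,0],[1,0.04,0,0],[1,0,0,0],[0,0,0,0],[0,0,0,0]]]' 85; python3 - <<'E'
from station import *;import numpy as np
from scipy.spatial.transform import Rotation as R
s=sense();r=R.from_quat(s["tool_rot"]);print(r.inv().apply(np.array([.580,-.0357,.098])-s["tcp_pos"])/.025,r.as_matrix()[:,0])
E
```

```text
t: 25.3
tcp_pos: [0.5804, -0.0366, 0.2254]
tool_rot: [0.866, 0.5, -0.001, -0.0]
force: [-0.6, -0.5, 0.4]
finger_gap: 0.998
gripper_force: 0.0
[ 0.02556758 -0.02780497  5.09517348] [ 4.99172961e-01  8.66502156e-01 -6.07107199e-04]
```

```bash
python3 -m handwheel '[[[0,0,1,0],[0,0,1,0],[0,0,1,0],[0,0,1,0],[0,0,0.9,0],[0,0,0.2,0],[0,0,0,0]]]' 85 >/dev/null; python3 -m handwheel '[[[0,0,0,0],[0,0,0,0],[0,0,0,0],[0,0,0,0],[0,0,0,0],[-0.1,-0.4,0,0],[-0.1,-0.4,0,0],[0,0,0,0]]]' 10 100 >/dev/null;python3 st.py;  python3 -m handwheel '[[[-0.06,-0.25,0,0],[0,0,0,0]]]' >/dev/null;python3 st.py
```

```text
0.0598 69.18 [ 29.6  -5.4 -21.3] [-0.35 -3.92 -0.  ] [  1.7 -51.3   1.9  -0.7   7.3   0. ] [-0.255  0.637  1.688  0.002  0.78   0.269] 100.41573158930987
0.0598 69.62 [ 39.6  -7.1 -31.6] [-0.66 -5.17  0.  ] [  2.5 -54.9   6.2  -0.8   9.8   0. ] [-0.255  0.633  1.698  0.002  0.762  0.269] 100.06001612053183
```

```bash
python3 -m handwheel '[[[0.12,0.5,0,0],[0.12,0.5,0,0],[0,0,0,0]]]' >/dev/null; python3 st.py; python3 - <<'E'
from geo import *
d=np.load("top1.npz")["d"];p=np.load("top1.npz")["p"]
c=camera_params("top");K,E=c["mtx"],c["extrinsics"];v,u=np.mgrid[:384,:512]
P=np.stack([(u-K[0,2])/K[0,0]*d,-(v-K[1,2])/K[1,1]*d,-d],-1)@E[:3,:3].T+E[:3,3]
ok=(d>0)
for x0 in np.arange(.40,.70,.02):
    m=ok&(abs(P[...,0]-x0)<.01)&(P[...,1]<.1)&(P[...,1]>-.25)
    row=[]
    for y0 in np.arange(-.2,.08,.02):
        k=m&(abs(P[...,1]-y0)<.01); row.append(int(1000*P[...,2][k].min()) if k.any() else -1)
    print(round(x0,2),row)
E
```

```text
0.0599 64.69 [1.4 1.1 5.9] [ 0.16 -0.07  0.05] [ -0.5 -39.9 -10.2  -0.3   0.3   0. ] [-0.256  0.65   1.652  0.     0.835  0.268] 103.57261843979359
0.4 [-5, -7, -6, -7, -5, -5, -2, 744, 642, 757, 767, 772, 777, 780, 780]
0.42 [-5, -6, -6, -5, -5, -3, 85, -1, 609, 661, 680, 698, 710, 759, 766]
0.44 [-6, -7, -4, -5, -5, -4, 87, 488, 570, 617, 633, 644, 624, 629, 736]
0.46 [-6, -5, -4, -5, 10, 42, -1, 506, 508, 571, 589, 596, 587, 627, -1]
0.48 [-6, -4, 9, 44, 45, 44, -1, 496, 497, 529, 539, 519, 506, -1, -1]
0.5 [-5, 8, 44, 48, 52, 53, 488, 454, 497, 498, 505, 495, 509, -1, -1]
0.52 [-4, 44, 44, 55, 51, 53, 469, 384, -1, 499, 498, 455, 495, -1, -1]
0.54 [0, 44, 57, 56, 53, -1, 399, 229, 261, 296, 296, 372, 480, -1, -1]
0.56 [8, 45, 144, 56, 51, 404, 53, 228, 415, 303, 200, 385, -1, -1, -1]
0.58 [-2, 44, 46, 52, 54, 407, 52, 54, 419, 421, 183, 181, -1, -1, -1]
0.6 [-6, 45, 45, 52, 55, 398, 373, 399, 399, 405, 403, 411, -1, -1, -1]
0.62 [-6, -3, 44, 43, 58, 54, -1, -1, 399, 398, 382, 407, -1, -1, -1]
0.64 [-5, -3, 10, 44, -1, 47, -1, -1, -1, -1, -1, -1, -1, -1, -4]
0.66 [-6, -6, -4, -2, -1, 10, -1, -1, -1, -1, -1, -1, -1, -1, -6]
0.68 [-5, -4, -7, -3, -3, -1, -1, -1, -1, -1, -1, -1, -1, -2, -6]
```

```bash
python3 -m handwheel '[[[0,0.3,0,0],[0,0.3,0,0],[0,0,0,0],[0,-0.35,0,0],[0,-0.35,0,0],[-0.04,-0.35,0,0],[-0.06,-0.35,0,0]]]' >/dev/null; python3 st.py;python3 -m handwheel '[[[0,0,0,0],[0,0,0,0],[0,0,0,0],[0,0,0,0]]]' >/dev/null; python3 st.py
```

```text
0.06 69.53 [ 38.  -15.6 -30.9] [-2.22 -5.2   0.04] [  7.8 -54.4   6.3   1.1  10.4   0. ] [-0.253  0.636  1.69  -0.004  0.776  0.273] 100.01386932330206
0.06 69.31 [ 30.3 -12.6 -21.5] [-1.61 -4.01  0.02] [  5.9 -50.3   3.3   0.8   8.    0. ] [-0.253  0.637  1.688 -0.003  0.779  0.273] 101.20412692660466
```

A firm hard stop each time. Before anything else, I'll check the rim and base by code for a small foreign object, comparing the start and current views.

```bash
python3 - <<'E'
from geo import *
import cv2
c=camera_params("top");K,E=c["mtx"],c["extrinsics"];W=np.linalg.inv(E)
def polar(im,z,rs,phis):
    out=np.zeros((len(rs),len(phis),3),'uint8');R,A=np.meshgrid(rs,np.radians(phis),indexing='ij')
    p=np.stack([.5569+R*np.cos(A),-.0916+R*np.sin(A),np.full_like(R,z),np.ones_like(R)],-1)@W.T
    u=K[0,0]*p[...,0]/-p[...,2]+K[0,2];v=-K[1,1]*p[...,1]/-p[...,2]+K[1,2]
    return cv2.remap(im,u.astype('f4'),v.astype('f4'),cv2.INTER_CUBIC)
rs=np.arange(.125,.02,-.0006);ph=np.arange(-180,180,.45)-7
a=polar(np.load("top0.npz")["p"],.05,rs,ph);b=polar(np.load("v3.npz")["pt"],.05,rs,ph)
# shift start by table rotation so table features line up in row 3
s=int(round((67.55+50.9)/.45));cimg=np.roll(a,s,1)
im=np.vstack([b,a,cimg]);print(im.shape)
for x in range(0,800,100): cv2.putText(im,str(int(-180+x*.45)),(x,10),0,.35,(0,0,255),1)
cv2.imwrite("pics/polar.png",im[:,:,::-1])
E
```

```text
(525, 800, 3)
```

View pics/polar.png

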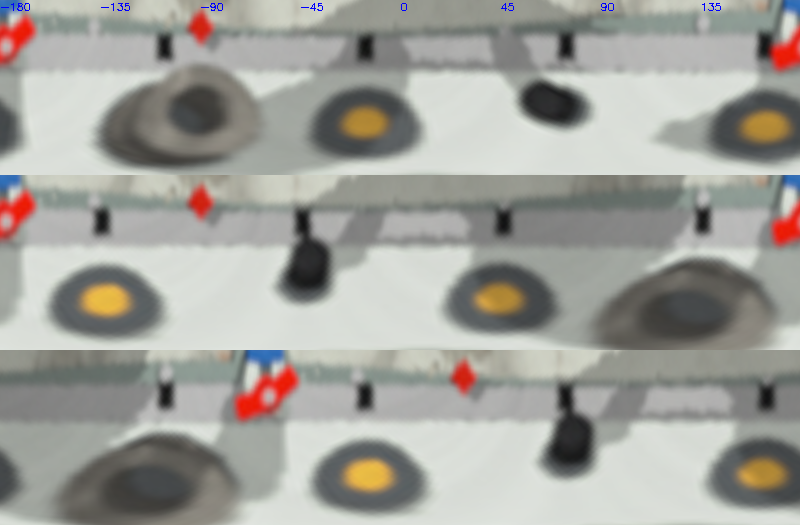

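No foreign object shows: in the unrolled view the pointer (200,27), slots (165,45),(365,45),(565,45),(765,45) and base bolts are all regular. I'll rock the table well back and come in again.

```bash
python3 -m handwheel '[[[0.1,0.5,0,0],[0.05,0.4,0,0],[0.02,0.4,0,0],[-0.1,0.39,0,0],[-0.12,0.38,0,0],[-0.18,0.36,0,0],[0,0,0,0]]]' 10 60 >/dev/null; python3 st.py;python3 -m handwheel '[[[0.18,-0.36,0,0],[0.12,-0.38,0,0],[0.1,-0.39,0,0],[-0.02,-0.4,0,0],[-0.05,-0.4,0,0],[-0.05,-0.2,0,0],[0,0,0,0]]]' >/dev/null; python3 st.py
```

```text
0.0599 26.29 [ 0.2 -0.9  8.9] [-0.17  0.12  0.02] [  0.7 -41.  -11.3   0.3  -0.   -0. ] [-0.287  0.682  1.568 -0.002  0.891  0.237] 103.94694931805134
0.06 68.8 [18.4 -7.2 -9.5] [-1.05 -2.56  0.  ] [  3.9 -46.3  -1.6   0.5   5.1   0. ] [-0.253  0.641  1.676 -0.002  0.8    0.272] 102.058141278103
```

```bash
python3 -m handwheel '[[[-0.06,-0.3,0,0],[-0.06,-0.3,0,0],[0,0,0,0]]]' 10 120 >/dev/null; python3 st.py;python3 -m handwheel '[[[-0.05,-0.25,0,0],[0,0,0,0]]]' >/dev/null; python3 st.py; python3 -m handwheel '[[[-0.05,-0.25,0,0],[0,0,0,0]]]' >/dev/null; python3 st.py
```

```text
0.06 69.85 [ 42.2 -16.  -32.6] [-1.98 -5.63 -0.03] [  7.3 -55.3   9.    0.7  11.    0. ] [-0.253  0.632  1.701 -0.003  0.756  0.274] 119.9541230360046
0.0605 88.84 [  6.7 -18.7   0.7] [-2.75 -0.59 -0.04] [  9.6 -40.8  -4.    3.    2.6   0. ] [-0.253  0.622  1.728 -0.008  0.769  0.275] 123.73102637473494
0.0608 99.98 [  5.  -28.6  -2.1] [-4.53 -0.42 -0.07] [ 15.7 -40.5  -4.2   5.2   2.8   0. ] [-0.255  0.614  1.749 -0.018  0.765  0.276] 123.06769363582134
```

The stiff spot gave way at about 50 N and the table is now slightly past the stop. I'll bring it back gently to the click at 83°.

```bash
python3 -m handwheel '[[[0,0.3,0,0],[-0.02,0.3,0,0],[-0.03,0.3,0,0],[0,0,0,0],[0,0,0,0]]]' 10 40; python3 st.py
```

```text
t: 32.42
tcp_pos: [0.5486, -0.0321, 0.0988]
tool_rot: [0.865, 0.501, -0.009, -0.008]
force: [-20.0, 1.9, 26.5]
finger_gap: 0.24
gripper_force: 127.0
0.0599 97.8 [-20.    1.9  26.5] [0.07 2.8  0.  ] [ -0.2 -30.1 -17.7   0.8  -5.1  -0. ] [-0.261  0.627  1.717 -0.003  0.823  0.262] 126.96888954844326
```

```bash
python3 -m handwheel '[[[0.13,0.2,0,0],[0.07,0.1,0,0],[0,0,0,0]]]' 10 80; python3 st.py; python3 -m handwheel '[[[0.1,0.16,0,0],[0,0,0,0]]]' ; python3 st.py
```

```text
t: 32.8
tcp_pos: [0.5493, -0.032, 0.0987]
tool_rot: [0.865, 0.502, -0.018, -0.012]
force: [-34.3, -4.3, 38.7]
finger_gap: 0.24
gripper_force: 129.0
0.06 97.09 [-34.3  -4.3  38.7] [-0.97  5.07  0.06] [  3.4 -25.8 -23.7   2.8  -8.7  -0. ] [-0.257  0.633  1.701 -0.01   0.85   0.268] 128.95983300637454
t: 33.05
tcp_pos: [0.5585, -0.0317, 0.099]
tool_rot: [0.865, 0.501, -0.012, -0.009]
force: [-4.5, 4.5, 11.0]
finger_gap: 0.237
gripper_force: 125.0
0.0598 88.27 [-4.5  4.5 11. ] [ 0.34 -0.02  0.02] [ -3.1 -34.6 -12.8  -0.9  -0.6  -0. ] [-0.254  0.637  1.687 -0.005  0.847  0.27 ] 124.97830477009916
```

It passed; now 88°, with little force. Let it settle and read.

```bash
python3 -m handwheel '[[[0,0,0,0],[0,0,0,0]]]'; python3 st.py
```

```text
t: 33.3
tcp_pos: [0.5654, -0.0322, 0.0988]
tool_rot: [0.866, 0.501, -0.007, -0.006]
force: [-14.2, 0.5, 22.0]
finger_gap: 0.237
gripper_force: 126.1
0.06 81.67 [-14.2   0.5  22. ] [ 0.01  2.03 -0.  ] [ -0.2 -33.1 -15.8   0.6  -3.7  -0. ] [-0.253  0.64   1.679 -0.002  0.84   0.27 ] 126.08327614841983
```

The handle stands at 81.7° under a slight push: in the stop. Relax, open, rise, and go over the T-bar, whose bar lies along this tool's x already.

```bash
python3 -m handwheel '[[[-0.1,-0.2,0,0],[0,0,0,0],[0,0,0,0],[0,0,0,0],[0,0,0,0]]]' 85 >/dev/null; python3 st.py; python3 -m handwheel '[[[0,0,-0.8,0],[0,0,-0.9,0],[0,0,-0.9,0],[-0.7,-0.5,0,0],[-1,-0.7,0,0],[-1,-0.7,0,0],[-1,-0.7,0,0],[0,0,0,0],[0,0,0,0]]]' 85; python3 - <<'E'
from station import *;import numpy as np
from scipy.spatial.transform import Rotation as R
s=sense();r=R.from_quat(s["tool_rot"]);print(s["finger_gap"],r.inv().apply(np.array([.4575,-.0792,.095])-s["tcp_pos"])/.025,r.as_matrix()[:,0])
E
```

```text
0.0589 77.91 [-0.1  1.1  0.1] [ 0.01 -0.02  0.01] [  0.  -42.9 -11.6   0.    0.    0. ] [-0.256  0.641  1.683  0.     0.818  0.268] 0.0
t: 35.05
tcp_pos: [0.4675, -0.0818, 0.1633]
tool_rot: [0.866, 0.5, 0.001, 0.001]
force: [0.5, -0.3, 0.5]
finger_gap: 0.994
gripper_force: 0.0
0.9940223047545689 [-0.11065665 -0.4025189   2.7322769 ] [5.00342774e-01 8.65827289e-01 4.63655709e-04]
```

```bash
cat > chk.py <<'E'
from geo import *
from station import snapshot
v,u=np.mgrid[:384,:512]
for n in("top","scene"):
    p,d=snapshot(n);c=camera_params(n);K,E=c["mtx"],c["extrinsics"]
    P=np.stack([(u-K[0,2])/K[0,0]*d,-(v-K[1,2])/K[1,1]*d,-d],-1)@E[:3,:3].T+E[:3,3]
    q=P[...,:2]-[.5569,-.0916];r=np.hypot(q[...,0],q[...,1])
    for nm,m in(("handle",(P[...,2]>.122)&(P[...,2]<.136)&(r>.045)&(r<.075)&(p.max(2)<70)),("bushing",(P[...,2]>.141)&(P[...,2]<.153)&(r<.08)),("slots",(r>.093)&(r<.103)&(P[...,2]<.053)&(P[...,2]>.04)&(p.max(2)<45))):
        m&=d>0
        a=np.degrees(np.arctan2(q[m][:,1],q[m][:,0]));print(n,nm,m.sum(),q[m].mean(0).round(4) if m.any() else "",np.degrees(np.arctan2(*q[m].mean(0)[::-1])).round(1) if m.any() else "", np.unique((a//3*3).astype(int)) if nm=="slots" else "")
    m=(p[...,0]>120)&(p[...,1]<80)&(p[...,2]<80)&(np.hypot(P[...,0]-.4575,P[...,1]+.0793)<.035)&(P[...,2]>.07)&(d>0)
    if m.sum()>8: 
        w=P[m];e,V=np.linalg.eigh(np.cov((w[:,:2]-w[:,:2].mean(0)).T));print(n,"bar",m.sum(),"top z",np.percentile(w[:,2],90).round(4),w.mean(0).round(4),"ang",np.degrees(np.arctan2(V[1,1],V[0,1])).round(1))
E
python3 chk.py
```

```text
top handle 56 [0.0051 0.0602] 85.1 
top bushing 155 [ 0.0019 -0.0535] -88.0 
top slots 15 [0.0577 0.0387] 33.9 [-12  -9  81]
scene handle 47 [0.0034 0.0602] 86.7 
scene bushing 0   
scene slots 15 [0.0461 0.0532] 49.1 [-9 -6 78 81 84]
```

```bash
python3 -m handwheel '[[[-0.11,-0.4,0.3,0],[0,0,0.8,0],[0,0,0.8,0],[0,0,0.8,0],[0,0,0,0]]]' 85; python3 -m handwheel '[[[0,0,0,0],[0,0,0,0],[0,0,0,0],[0,0,0,0],[0,0,0,0],[0,0,0,0]]]' 5 20
```

```text
t: 35.78
tcp_pos: [0.4547, -0.078, 0.0941]
tool_rot: [0.866, 0.5, -0.001, -0.002]
force: [-1.1, 0.1, 0.5]
finger_gap: 0.991
gripper_force: 0.0
t: 36.52
tcp_pos: [0.4573, -0.0794, 0.0961]
tool_rot: [0.866, 0.5, 0.001, 0.001]
force: [1.9, -0.7, 5.2]
finger_gap: 0.159
gripper_force: 26.1
```

Slots read at about -8° and 82°, matching the stop (-7°, 83°). The bar is held (13.6 mm). Turn it 67° clockwise.

```bash
python3 -m handwheel '[[[0,0,0,0.93],[0,0,0,0.93],[0,0,0,0.93],[0,0,0,0.93],[0,0,0,0.93],[0,0,0,0.93],[0,0,0,0.93],[0,0,0,0.93],[0,0,0,0.93],[0,0,0,0.93],[0,0,0,0.93],[0,0,0,0.93],[0,0,0,0]]]'; python3 -m handwheel '[[[0,0,0,0],[0,0,0,0],[0,0,0,0],[0,0,0,0]]]' 85; python3 chk.py
```

```text
t: 38.15
tcp_pos: [0.4573, -0.0796, 0.0952]
tool_rot: [0.998, -0.06, 0.001, 0.0]
force: [3.6, -2.7, -5.8]
finger_gap: 0.16
gripper_force: 24.6
t: 38.65
tcp_pos: [0.456, -0.0787, 0.0957]
tool_rot: [0.998, -0.061, -0.0, -0.0]
force: [1.1, 0.4, 0.5]
finger_gap: 0.981
gripper_force: 0.0
top handle 59 [0.0049 0.0599] 85.3 
top bushing 273 [-0.0079 -0.0494] -99.1 
top slots 16 [0.0485 0.0371] 37.4 [-99 -12  -9  78  81]
scene handle 51 [0.0034 0.061 ] 86.8 
scene bushing 0   
scene slots 13 [0.0367 0.0638] 60.1 [-12  -9  81  84]
```

```bash
python3 -m handwheel '[[[0,0,-0.8,0],[0,0,-1,0],[0,0,-1,0],[0,0,-1,0],[0,0.5,-1,0],[-0.3,1,0,0],[-0.3,1,0,0],[-0.3,1,0,0],[-0.3,1,0,0],[-0.3,1,0,0],[-0.3,1,0,0],[-0.3,1,0,0],[-0.3,1,0,0],[-0.3,1,0,0],[-0.3,1,0,0],[-0.3,1,0,0],[0,1,0,0],[0,1,0,0],[0,1,0,0],[0,0,0,0]]]' 85; python3 chk.py
```

```text
t: 41.25
tcp_pos: [0.3303, -0.4302, 0.2154]
tool_rot: [0.998, -0.062, 0.0, 0.0]
force: [0.5, 0.1, -0.3]
finger_gap: 0.997
gripper_force: 0.0
top handle 57 [0.0044 0.0562] 85.5 
top bushing 268 [-0.0079 -0.0493] -99.1 
top slots 21 [0.0493 0.0172] 19.2 [-102  -99  -12   -9   81]
top bar 83 top z 0.1135 [ 0.4579 -0.0775  0.1099] ang 172.1
scene handle 59 [0.0024 0.0383] 86.5 
scene bushing 160 [-0.0088 -0.0487] -100.2 
scene slots 18 [0.0283 0.0127] 24.3 [-102  -99  -96   -9   -6   78   81   84]
scene bar 62 top z 0.1148 [ 0.4498 -0.0768  0.1106] ang 174.1
```

```bash
sed 's/p,d=snapshot(n)/f=np.load(n+"0.npz");p,d=f["p"],f["d"]/' chk.py > c0.py; python3 c0.py | grep bar; python3 - <<'E'
from station import *
import numpy as np,cv2
a=np.load("top0.npz")["p"];b=snapshot("top")[0]
D=cv2.absdiff(a,b).max(2)
for n,(x,y) in dict(oiler=(152,183),pot=(388,189),tape=(180,225)).items(): print(n,(D[y-14:y+15,x-14:x+15]>60).sum())
E
```

```text
top bar 88 top z 0.1254 [ 0.4572 -0.0777  0.1219] ang 58.3
scene bar 140 top z 0.1267 [ 0.4536 -0.0768  0.1167] ang 56.8
oiler 0
pot 2
tape 0
```

The bar dropped 12 mm (0.1254 m to 0.1135 m) and lies in line with its slot. The table is at its stop and the bystanders haven't moved.

```bash
python3 -c "from station import *;print(sign_off())"
```

```text
the job is handed in; nothing more can be done
None
```

I handed the job in at about 41 s: the bushing is at the pointer with the table in its stop, the T-knob is in line and 12 mm down, and the bystanders haven't moved. The table caught on unexplained hard spots about 15° either side of the stop, so it took 40–55 N at the handle to pass each one, and it overshot the stop once before I brought it back.

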